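# Set the hand trainer to its softest spring

## Robot

A 7-joint arm with a two-finger parallel gripper is mounted at the origin on the work surface. World frame = base frame: x ahead of the robot, y to its left, z up, the work surface at z = 0. Lengths are in m, angles in rad, forces in N, time in s.
With the tool pointing down it reaches from about 0.425 to 0.925 m from the base axis. Payload 6.8 kg.
Tool frame: the origin (TCP) lies at the very end of the fingers, on their centre line; the grasp point (between the pads) lies grasp_offset behind it (grasp_offset is the distance from the TCP to the grasp point, in m); z points along the fingers, y is the direction in which the jaws open and shut (so a half turn about z gives the same grasp; the last joint's range is limited). The gripper opens to 85 mm and grips with 20 to 120 N. Pads are 22 mm wide; open, the fingers measure 114 mm over their backs; the gripper's body (76 mm by 85 mm) begins 54 mm behind the grasp point. The pads swing forward as they close: fully open they stand 13 mm farther back than shut.
Start: joints at [1.173, 0.477, 0.022, 1.555, -0.011, 1.109, -0.083], TCP at [0.193, -0.647, 0.193] pointing down, gripper open.
Joint ranges: [-2.96, 2.96], [-0.34, 2.1], [-1.41, 1.46], [0.24, 2.44], [-1.37, 4.51], [0.17, 1.92], [-2.96, 2.96]. Speed limits (rad/s): [2.39, 2.39, 3.14, 3.14, 3.14, 3.14, 3.14].

## Interface

Orientations are given as a unit quaternion [w, x, y, z].
In Python, from station import * gives the robot as it stands.
- The arm moves only by the shell command python3 -m handwheel 'ROWS' [FORCE]. ROWS is JSON, one flat list of numbers, 7 for each row, row after row: the shift along the world's x, y, z in cm, then the turn, a rotation vector about the world's x, y, z in degrees, then the opening, from 0 (shut) to 1 (fully open). In form: [tx, ty, tz, ax, ay, az, fingers, tx, ty, tz, ax, ay, az, fingers, ...]. A call has 1 to 8 rows; each row is the pose to reach, as a shift and turn from the pose measured when the call began; what a row does not reach only later rows make up. A row lasts 1/12 s, in which the tool goes at most 41.7 mm and 7.16 degrees, less where a joint would pass 70% of its speed; a pose out of reach is approached as far as the arm can. A call with a gripper value outside its range is refused whole. The fingers move at their own pace and stop on an object; FORCE is the grip in N (left out, the last holds). Time passes only in rows, so rows that repeat a pose let the fingers close. It gives the time, the measured TCP pose, the force and the opening at its end, in the units of the state.
- get_obs(): the state, without advancing time (a new reading comes with each control period).
- read_camera(name): name is "scene" or "top" or "wrist"; returns the picture (400x640x3 uint8, red, green, blue); there is no depth.
- camera_info(name): a dict with "fx", "fy", "cx", "cy" (pixels), "k1" (the pictures are not rectified: a ray, as slopes to the right and down, at radius r is drawn at 1 + k1 r^2 times it, then the intrinsics apply), "R" (3x3) and "t" (3): a world point X has camera coordinates R X + t; the wrist camera has in their place "mount" (4x4, takes a point from camera to tool coordinates, whose origin is the TCP and whose axes are the flange's). Camera axes: x right, y down, z forward; pixel columns grow to the right and rows downward; lengths in m; the calibration is good to about 2 mm. A picture is of the moment at which its call begins: read the wrist's pose just before it. camera_info takes no time and is no camera call.
- hand_in(): hands the job in, once; it reports no verdict.
The state is a dict: "t": time; "q": joint angles; "joint_vel": joint speeds; "joint_torque": joint torques, N m; "eef_pos": TCP position; "tool_rot": TCP orientation; "contact_force": force on the tool from outside, world axes, zero at the start; "torque": the same for the moment, N m; "gripper_width": opening from 0.0 (shut) to 1.0 (fully open).
Only numpy, scipy, OpenCV 4.12 (cv2) and the standard library are available. Lean on these libraries where they do the work, as an engineer would, in place of code of your own. Each camera call takes 0.05 s, during which the arm holds its last target. There are 200 camera calls.

## Task

A patient with a weak hand starts on this hand-therapy press trainer today, so check its three spring pads: working along the row from the robot's left to its right, press each pad down with a fingertip, at least two thirds of the way, and feel how hard it pushes back. Then push down flat the flip tag of the unit whose pad was softest, leaving the other two tags up. Only press: do not lift or pull any unit out of the tray, and leave the other things on the desk alone.

Things in the scene. Friction and masses are not known exactly. Their poses are not given: they have to be found in the camera images.
- tray: Press trainer's tray, fixed on the desk: plywood 142 (its x) x 326 x 12 mm, aluminium rails up to 22 mm above the desk. Origin: centre of its underside, on the desk. Its -x side faces the robot, +y is to the robot's left (yaw up to 0.3 rad). Three pockets 105 mm apart along its y hold a spring unit each: grey base plate 120 x 90 x 10 mm with barrel, pad and tag.
- pad_left (a point): Fixed point: top centre of the left unit's press pad when it is up, 28 mm along the tray's x and +105 mm along its y from the tray's origin, 78 mm above the desk. The pad, a black rubber disc of 54 mm diameter on a plunger over an upright barrel, goes 16 mm straight down.
- tag_left (a point): Fixed point: middle of the free edge of the left unit's flip tag when it is up, 50 mm towards the tray's -x and +105 mm along its y from the tray's origin, 60 mm above the desk. The tag is a plate 40 mm wide (tray's y), 46 mm long, 4 mm thick with a blank card; its hinge lies 38 mm from this point towards +x, 34 mm above the desk. Up, it leans to -x, 35 degrees above level.
- pad_middle (a point): Fixed point: top centre of the middle unit's press pad when it is up, 28 mm along the tray's x and 0 along its y from the tray's origin, 78 mm above the desk. The pad, a black rubber disc of 54 mm diameter on a plunger over an upright barrel, goes 16 mm straight down.
- tag_middle (a point): Fixed point: middle of the free edge of the middle unit's flip tag when it is up, 50 mm towards the tray's -x and 0 along its y from the tray's origin, 60 mm above the desk. The tag is a plate 40 mm wide (tray's y), 46 mm long, 4 mm thick with a blank card; its hinge lies 38 mm from this point towards +x, 34 mm above the desk. Up, it leans to -x, 35 degrees above level.
- pad_right (a point): Fixed point: top centre of the right unit's press pad when it is up, 28 mm along the tray's x and -105 mm along its y from the tray's origin, 78 mm above the desk. The pad, a black rubber disc of 54 mm diameter on a plunger over an upright barrel, goes 16 mm straight down.
- tag_right (a point): Fixed point: middle of the free edge of the right unit's flip tag when it is up, 50 mm towards the tray's -x and -105 mm along its y from the tray's origin, 60 mm above the desk. The tag is a plate 40 mm wide (tray's y), 46 mm long, 4 mm thick with a blank card; its hinge lies 38 mm from this point towards +x, 34 mm above the desk. Up, it leans to -x, 35 degrees above level.
- pad_a (a joint): Pad of unit A: 0 up, 0.016 m fully down. Gives from 1 N on, then needs more in proportion to depth: at 8 mm 2 to 9 N by its spring, fully down 4 to 17 N; springs back. At equal depth the stiffest pad takes about 1.8 times the middle one's force, that about twice the softest's. A, B, C look alike; which stands left, middle, right changes each time.
- tag_a (a joint): Flip tag of unit A (with pad A): 0 up (starts at 0 to 0.06), 0.61 rad folded down level, its top then 36 mm above the desk. A straight downward push of 1 to 2 N by a fingertip on the plate, at its free edge or up to 20 mm inside, folds it down; friction holds it where it is left.
- unit_a (a joint): How far unit A has been lifted off the locating pins of its pocket, m: 0 = seated (0.75 kg, held only by its weight).
- pad_b (a joint): Pad of unit B: 0 up, 0.016 m fully down. Gives from 1 N on, then needs more in proportion to depth: at 8 mm 2 to 9 N by its spring, fully down 4 to 17 N; springs back. At equal depth the stiffest pad takes about 1.8 times the middle one's force, that about twice the softest's. A, B, C look alike; which stands left, middle, right changes each time.
- tag_b (a joint): Flip tag of unit B (with pad B): 0 up (starts at 0 to 0.06), 0.61 rad folded down level, its top then 36 mm above the desk. A straight downward push of 1 to 2 N by a fingertip on the plate, at its free edge or up to 20 mm inside, folds it down; friction holds it where it is left.
- unit_b (a joint): How far unit B has been lifted off the locating pins of its pocket, m: 0 = seated (0.75 kg, held only by its weight).
- pad_c (a joint): Pad of unit C: 0 up, 0.016 m fully down. Gives from 1 N on, then needs more in proportion to depth: at 8 mm 2 to 9 N by its spring, fully down 4 to 17 N; springs back. At equal depth the stiffest pad takes about 1.8 times the middle one's force, that about twice the softest's. A, B, C look alike; which stands left, middle, right changes each time.
- tag_c (a joint): Flip tag of unit C (with pad C): 0 up (starts at 0 to 0.06), 0.61 rad folded down level, its top then 36 mm above the desk. A straight downward push of 1 to 2 N by a fingertip on the plate, at its free edge or up to 20 mm inside, folds it down; friction holds it where it is left.
- unit_c (a joint): How far unit C has been lifted off the locating pins of its pocket, m: 0 = seated (0.75 kg, held only by its weight).
- stapler: Desk stapler, loose, 140 x 36 mm, 48 mm high, origin centre of its underside. Leave alone.
- pen_cup: Dark round pen cup with three pens, loose, 80 mm diameter, 155 mm high with the pens, origin centre of its underside. Leave alone.
- gel_bottle: White pump bottle of hand gel, loose, 64 mm diameter, 173 mm high, origin centre of its underside. Leave alone.

How it is judged:
By the outcome, as a careful person would: the job done as asked, in the order asked, and still so for the second after the job is handed in, with the robot touching nothing.
It also fails if it takes over 48 s, if anything falls off the work surface, if the arm or the gripper's body presses on something with over 40 N, if the wrist force passes 120 N, or if a joint passes its speed limit or range.

## Working session

There is one attempt and no reset: what is moved stays moved. The work goes in short steps, Python scripts to look and compute and a shell command to move; the robot and the scene stay as the last step left them, time stands still between calls to the robot, and variables do not carry over. Pictures are saved under pics/ and viewed, on a budget of 10 in all, crops included, one or two more only if the job needs it, and the job is handed in when it is done.

```bash
mkdir -p pics
cat > h.py <<'E'
from station import *
import numpy as np, cv2
E
python3 - <<'E'
from h import *
o=get_obs();print({k:np.round(v,3) for k,v in o.items()})
for n in("top","scene"):
    im=read_camera(n);cv2.imwrite(f"pics/{n}0.png",im[...,::-1]);print(n,camera_info(n))
E
```

```text
{'t': np.float64(0.0), 'q': array([ 1.173,  0.478,  0.022,  1.556, -0.012,  1.109, -0.083]), 'joint_vel': array([-0.003, -0.001, -0.001, -0.   ,  0.002,  0.   ,  0.   ]), 'joint_torque': array([-0.0000e+00, -5.9644e+01,  1.6080e+00, -2.8119e+01,  1.2000e-02,
        9.0000e-03, -0.0000e+00]), 'eef_pos': array([ 0.193, -0.646,  0.192]), 'tool_rot': array([-0.001,  0.99 ,  0.144, -0.   ]), 'contact_force': array([ 0.108, -0.41 , -0.803]), 'torque': array([ 0.006, -0.014, -0.016]), 'gripper_width': np.float64(1.003)}
top {'fx': 458.01794287592224, 'fy': 458.01794287592224, 'cx': 322.5757371167206, 'cy': 191.7604245519539, 'k1': -0.03824452415069493, 'R': array([[-0.02770799, -0.9995864 ,  0.00770071],
       [-0.99532139,  0.02687479, -0.09280661],
       [ 0.09256127, -0.01023616, -0.99565437]]), 't': array([0.02281684, 0.55104062, 1.34501946])}
scene {'fx': 508.7151627468223, 'fy': 508.7151627468223, 'cx': 319.694099051383, 'cy': 205.60671065996803, 'k1': -0.09894733897209333, 'R': array([[ 0.70272261,  0.71118041,  0.02008386],
       [ 0.41227759, -0.38404368, -0.82615836],
       [-0.57983456,  0.58884029, -0.56307992]]), 't': array([-0.41482633, -0.14718194,  1.59539314])}
```

View pics/top0.png

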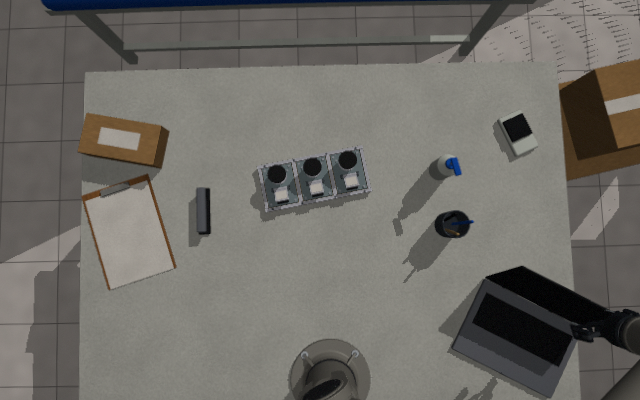

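View pics/scene0.png

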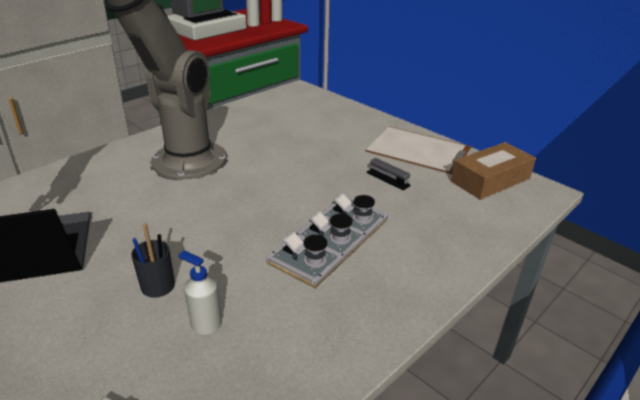

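The top view shows the pads at about (277,174), (312,167) and (347,160), left to right for the robot. The stapler is at (203,210), the bottle at (447,166) and the pen cup at (453,224). Next I'll measure from an enlarged crop.

```bash
cat >> h.py <<'E'
def ray(n,u,v,z):
    c=camera_info(n);d=np.array([(u-c['cx'])/c['fx'],(v-c['cy'])/c['fy']]);p=d.copy()
    for _ in range(10): p=d/(1+c['k1']*(p@p))
    R,t=c['R'],c['t'];o=-R.T@t;w=R.T@np.r_[p,1];return o+w*(z-o[2])/w[2]
E
python3 - <<'E'
from h import *
im=cv2.imread("pics/top0.png");g=cv2.cvtColor(im,6)
P=[]
for u,v in((277,174),(312,167),(347,160)):
    m=(g[v-14:v+15,u-14:u+15]<38).astype(np.uint8)
    n,l,s,c=cv2.connectedComponentsWithStats(m);k=1+np.argmax(s[1:,4])
    uv=c[k]+[u-14,v-14];P.append(ray("top",*uv,.078));print(uv,s[k],P[-1])
P=np.array(P);d=P[0]-P[2];print(np.hypot(*d[:2]),np.arctan2(-d[0],d[1]))
cv2.imwrite("pics/c.png",cv2.resize(im[135:225,245:385],None,fx=5.5,fy=5.5,interpolation=2))
E
```

```text
[276.22580645 173.75806452] [  5   6  18  17 248] [0.60237021 0.14059481 0.078     ]
[311.91769547 166.62139918] [  5   5  18  18 243] [0.62040232 0.0370657  0.078     ]
[347.34285714 159.67755102] [  6   6  18  17 245] [ 0.63799771 -0.06607071  0.078     ]
0.2097139910053619 0.1707141229291054
```

View pics/c.png

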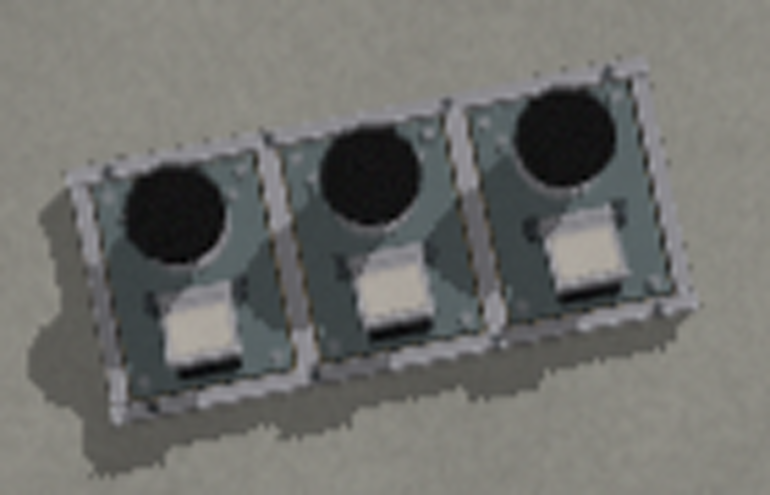

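Pad spacing is 0.2097 m (0.210 expected) and tray yaw is 0.171 rad, so the measurement is consistent. I'll shut the fingers, rise over the cup and bottle, and go to the left pad.

```bash
python3 -m handwheel '[0,2,4,0,0,-3,0, 1,5,6,0,0,-6.8,0, 40.9,78.7,7,0,0,-6.8,0, 40.9,78.7,7,0,0,-6.8,0, 40.9,78.7,7,0,0,-6.8,0, 40.9,78.7,7,0,0,-6.8,0, 40.9,78.7,7,0,0,-6.8,0, 40.9,78.7,7,0,0,-6.8,0]' 40
```

```text
t: 0.77
eef_pos: [0.322, -0.3744, 0.2544]
tool_rot: [-0.001, 0.996, 0.085, -0.0]
contact_force: [0.3, -0.4, 0.3]
gripper_width: 0.002
```

```bash
python3 -m handwheel '[28,51.5,0,0,0,0,0, 28,51.5,0,0,0,0,0, 28,51.5,0,0,0,0,0, 28,51.5,0,0,0,0,0, 28,51.5,0,0,0,0,0, 28,51.5,0,0,0,0,0, 28,51.5,0,0,0,0,0, 28,51.5,0,0,0,0,0]'; python3 -c "
from h import *
print(get_obs()['eef_pos'])"
```

```text
t: 1.43
eef_pos: [0.4808, -0.0815, 0.2544]
tool_rot: [-0.001, 0.996, 0.085, -0.0]
contact_force: [0.7, -1.4, -0.3]
gripper_width: -0.001
[ 0.48080183 -0.08154082  0.25442275]
```

```bash
python3 -m handwheel '[12.1,22.2,-5,0,0,0,0, 12.1,22.2,-10,0,0,0,0, 12.1,22.2,-14,0,0,0,0, 12.1,22.2,-14,0,0,0,0, 12.1,22.2,-14,0,0,0,0, 12.1,22.2,-14,0,0,0,0, 12.1,22.2,-14,0,0,0,0, 12.1,22.2,-14,0,0,0,0]'
python3 - <<'E'
from h import *
print(get_obs()['eef_pos'],get_obs()['contact_force'])
cv2.imwrite("pics/s1.png",cv2.resize(read_camera("scene")[130:290,240:440],None,fx=3.5,fy=3.5)[...,::-1])
E
```

```text
t: 2.1
eef_pos: [0.6001, 0.1478, 0.1093]
tool_rot: [-0.003, 0.996, 0.089, -0.003]
contact_force: [0.1, 0.1, 2.0]
gripper_width: 0.001
[0.60007547 0.14778187 0.10926636] [0.10525983 0.10312567 2.01607473]
```

View pics/s1.png

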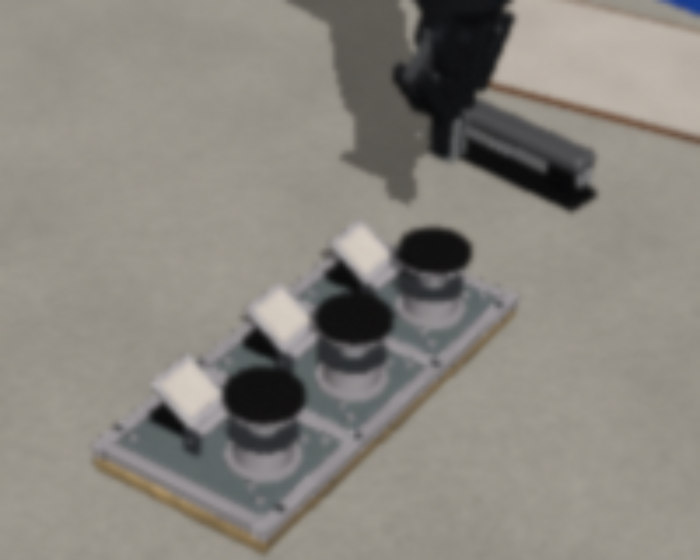

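The crop shows the fingertip at (440,155) and the left pad at (433,248), with all three tags up. The gap looks larger than expected, so I'll check it by projection.

```bash
cat >> h.py <<'E'
def proj(n,X):
    c=camera_info(n);p=c['R']@X+c['t'];s=p[:2]/p[2];s=s*(1+c['k1']*(s@s));return s*c['fx']+[c['cx'],c['cy']]
E
python3 - <<'E'
from h import *
o=get_obs();print(o['t'],o['eef_pos'],o['contact_force'])
f=lambda X:(proj("scene",np.array(X))-[240,130])*3.5
print(f(o['eef_pos']),f([.6001,.1478,.1093]),f([.6024,.1406,.078]),f([.620,.037,.078]),f([.638,-.066,.078]))
im=read_camera("scene")[120:270,290:420];cv2.imwrite("pics/s2.png",cv2.resize(im,None,fx=4,fy=4)[...,::-1])
E
```

```text
2.15 [0.60001258 0.14491444 0.11079884] [-0.27809195 -0.39558118  0.18126243]
[435.89735348 198.81122375] [438.4977661 199.1738616] [431.30837275 240.72129375] [350.41458204 308.29933573] [260.45664374 384.17176443]
```

View pics/s2.png

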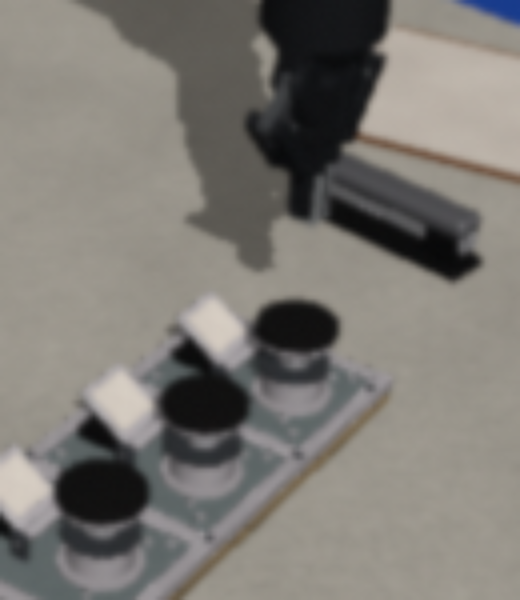

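```bash
cat >> h.py <<'E'
from scipy.spatial.transform import Rotation as Ro
def wproj(o,X,c=None):
    c=c or camera_info("wrist");R=Ro.from_quat(np.roll(o['tool_rot'],-1)).as_matrix()
    M=np.array(c['mount']);T=R.T@(np.array(X)-o['eef_pos']);p=M[:3,:3].T@(T-M[:3,3])
    s=p[:2]/p[2];s=s*(1+c['k1']*(s@s));return s*[c['fx'],c['fy']]+[c['cx'],c['cy']]
E
python3 - <<'E'
from h import *
o=get_obs();im=read_camera("wrist").copy();print(o['t'],o['eef_pos'],o['contact_force']);print(camera_info("wrist"))
for X in([.6024,.1406,.078],[.620,.037,.078],[.638,-.066,.078],[.5255,.1273,.060],[.543,.0239,.06],o['eef_pos']):
    p=wproj(o,X);print(p);cv2.circle(im,tuple(int(v) for v in p),4,(255,0,0),1)
cv2.imwrite("pics/w1.png",im[...,::-1])
E
```

```text
2.2 [0.60055354 0.14225815 0.11230366] [ 0.45516722 -1.05688921  0.18733308]
{'fx': 289.9507751067977, 'fy': 289.9507751067977, 'cx': 322.1676065403398, 'cy': 203.0879590606259, 'k1': -0.017423962797909927, 'mount': array([[-1.11243551e-03, -9.52766600e-01, -3.03701445e-01,
         7.84207147e-02],
       [ 9.99999378e-01, -1.03374191e-03, -4.19886208e-04,
         3.40261561e-04],
       [ 8.61046419e-05, -3.03701723e-01,  9.52767157e-01,
        -1.80818145e-01],
       [ 0.00000000e+00,  0.00000000e+00,  0.00000000e+00,
         1.00000000e+00]])}
[324.45416257 212.97261426]
[457.48068231 213.61919695]
[587.14862054 213.59242925]
[324.01886936 285.2922136 ]
[436.44451438 285.73241979]
[321.81656223 232.36289181]
```

View pics/w1.png

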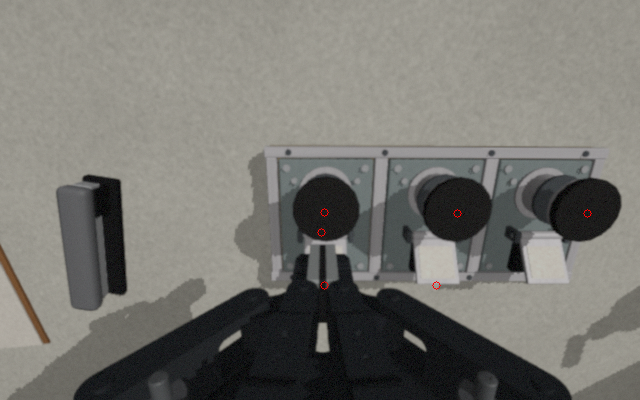

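The pad projections in the wrist picture (324,213), (457,214) and (587,214) fall on the pads. The finger ends, at about row 250 (row 232 predicted), sit about 30 mm behind the reported TCP, as the scene view also suggested. I'll find contact by force.

```bash
python3 -m handwheel '[0.2,-0.1,-1.5,0,0,0,0, 0.2,-0.1,-2.6,0,0,0,0, 0.2,-0.1,-2.6,0,0,0,0, 0.2,-0.1,-2.6,0,0,0,0]'
python3 - <<'E'
from h import *
im=read_camera("wrist");cv2.imwrite("pics/w2.png",im[100:360,160:480,::-1])
o=get_obs();print(o['eef_pos'],o['contact_force'],o['torque'])
E
```

```text
t: 2.58
eef_pos: [0.6025, 0.1379, 0.0869]
tool_rot: [-0.0, 0.996, 0.085, -0.002]
contact_force: [0.4, 0.5, 0.2]
gripper_width: 0.002
[0.6030839  0.13852587 0.08762147] [ 0.69187826 -0.33662472 -0.3247097 ] [ 0.01096633 -0.02226828  0.01276727]
```

View pics/w2.png

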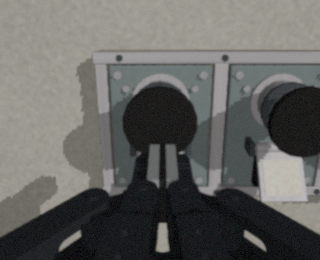

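The fingers now overlap the pad's near edge at crop (160,145). There is no contact yet, so I'll go down in steps.

```bash
python3 -m handwheel '[0,0.2,-0.4,0,0,0,0, 0,0.2,-0.8,0,0,0,0, 0,0.2,-0.8,0,0,0,0]'; python3 -m handwheel '[0,0,-0.3,0,0,0,0, 0,0,-0.4,0,0,0,0, 0,0,-0.4,0,0,0,0]'; python3 -m handwheel '[0,0,-0.3,0,0,0,0, 0,0,-0.4,0,0,0,0, 0,0,-0.4,0,0,0,0]'
```

```text
t: 2.88
eef_pos: [0.6027, 0.1405, 0.0791]
tool_rot: [-0.0, 0.996, 0.085, -0.002]
contact_force: [-0.7, 0.1, -0.4]
gripper_width: 0.001
t: 3.13
eef_pos: [0.6024, 0.1404, 0.0747]
tool_rot: [-0.0, 0.996, 0.085, -0.002]
contact_force: [-0.3, 0.1, 1.0]
gripper_width: -0.002
t: 3.38
eef_pos: [0.6022, 0.1403, 0.0703]
tool_rot: [-0.0, 0.996, 0.085, -0.002]
contact_force: [0.2, 1.2, 0.2]
gripper_width: -0.0
```

```bash
python3 -m handwheel '[0,0,-0.3,0,0,0,0, 0,0,-0.5,0,0,0,0, 0,0,-0.5,0,0,0,0]'; python3 -m handwheel '[0,0,-0.3,0,0,0,0, 0,0,-0.5,0,0,0,0, 0,0,-0.5,0,0,0,0]';python3 - <<'E'
from h import *
f=lambda X:(proj("scene",np.array(X))-[290,120])*4
im=read_camera("scene")[120:270,290:420];print(f(get_obs()['eef_pos']));cv2.imwrite("pics/s3.png",cv2.resize(im,None,fx=4,fy=4)[...,::-1])
E
```

```text
t: 3.63
eef_pos: [0.6018, 0.1402, 0.0648]
tool_rot: [-0.0, 0.996, 0.085, -0.003]
contact_force: [1.0, -0.6, 0.1]
gripper_width: -0.002
t: 3.88
eef_pos: [0.6014, 0.14, 0.0592]
tool_rot: [0.0, 0.996, 0.085, -0.003]
contact_force: [0.7, -0.0, 0.4]
gripper_width: 0.0
[289.3424449  339.26865515]
```

View pics/s3.png

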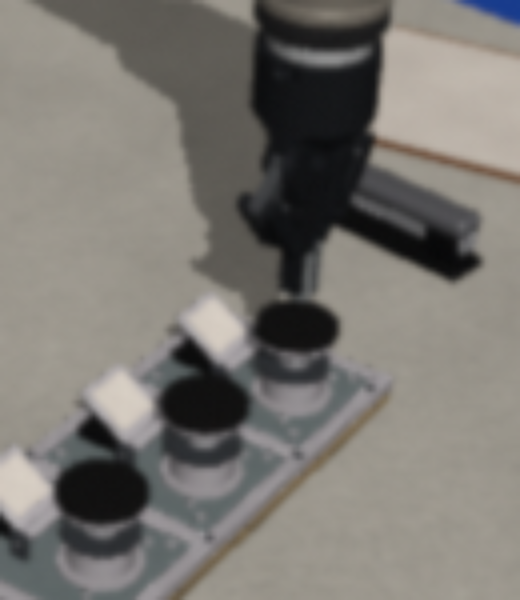

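The tip at (298,293) is still well above the pad centre at (296,326), and the pad is undisturbed. By picture scale that leaves about 23 mm, so contact should come near a reported z of 0.036. I'll keep descending in force-checked steps.

```bash
python3 -m handwheel '[0,0,-0.4,0,0,0,0, 0,0,-0.8,0,0,0,0, 0,0,-1.2,0,0,0,0, 0,0,-1.2,0,0,0,0]'; python3 -m handwheel '[0.1,0,-0.2,0,0,0,0, 0.1,0,-0.4,0,0,0,0, 0.1,0,-0.4,0,0,0,0]';python3 -m handwheel '[0,0,-0.2,0,0,0,0, 0,0,-0.4,0,0,0,0, 0,0,-0.4,0,0,0,0]'
```

```text
t: 4.27
eef_pos: [0.6008, 0.1398, 0.0463]
tool_rot: [0.0, 0.996, 0.085, -0.004]
contact_force: [0.8, -0.7, 0.1]
gripper_width: -0.002
t: 4.52
eef_pos: [0.6016, 0.1396, 0.0417]
tool_rot: [0.0, 0.996, 0.085, -0.004]
contact_force: [0.1, -0.6, 0.2]
gripper_width: -0.001
t: 4.77
eef_pos: [0.6019, 0.1397, 0.0377]
tool_rot: [0.0, 0.996, 0.085, -0.004]
contact_force: [0.4, -0.2, 3.2]
gripper_width: 0.001
```

Contact.

```bash
for i in 1 2 3; do python3 -m handwheel '[0,0,-0.15,0,0,0,0, 0,0,-0.3,0,0,0,0, 0,0,-0.3,0,0,0,0, 0,0,-0.3,0,0,0,0]' | grep -E "eef|force"; done; python3 -m handwheel '[0,0,-0.1,0,0,0,0, 0,0,-0.2,0,0,0,0, 0,0,-0.2,0,0,0,0]'
```

```text
eef_pos: [0.6019, 0.1398, 0.035]
contact_force: [-1.0, -1.6, 5.6]
eef_pos: [0.602, 0.1398, 0.0325]
contact_force: [-3.0, 0.1, 7.9]
eef_pos: [0.602, 0.1398, 0.0303]
contact_force: [-3.7, -0.7, 9.3]
t: 6.02
eef_pos: [0.602, 0.1398, 0.0292]
tool_rot: [0.001, 0.996, 0.085, -0.004]
contact_force: [-3.2, -1.4, 10.4]
gripper_width: 0.0
```

```bash
for i in 1 2; do python3 -m handwheel '[0,0,-0.2,0,0,0,0, 0,0,-0.3,0,0,0,0, 0,0,-0.3,0,0,0,0, 0,0,-0.3,0,0,0,0]' | grep -E "eef|force"; done
python3 - <<'E'
from h import *
im=read_camera("scene")[120:270,290:420];o=get_obs();print(o['t'],o['eef_pos'],o['contact_force']);cv2.imwrite("pics/s4.png",cv2.resize(im,None,fx=4,fy=4)[...,::-1])
E
```

```text
eef_pos: [0.602, 0.1398, 0.0273]
contact_force: [-4.2, -1.9, 13.1]
eef_pos: [0.602, 0.1397, 0.0256]
contact_force: [-5.2, -2.3, 13.3]
6.7333 [0.60202361 0.13975771 0.0256664 ] [-5.4548318  -2.23833167 13.67203966]
```

View pics/s4.png

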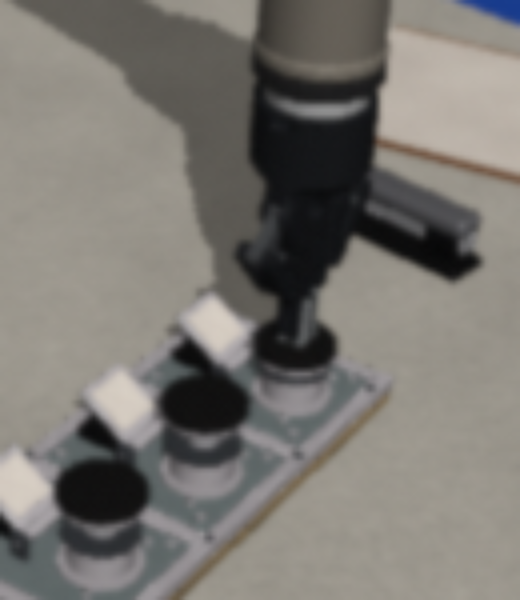

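The tip sits on the pad and the pad is clearly pushed down: about 14.5 mm at 13.5 N. Next I'll lift and go to the middle pad.

```bash
python3 -m handwheel '[0,0,3,0,0,0,0, 0,0,4,0,0,0,0, 1.8,-10.2,4,0,0,0,0, 1.8,-10.2,4,0,0,0,0, 1.8,-10.2,4,0,0,0,0, 1.8,-10.2,4,0,0,0,0, 1.8,-10.2,4,0,0,0,0, 1.8,-10.2,4,0,0,0,0]'; python3 -m handwheel '[0,0,-0.6,0,0,0,0, 0,0,-1.2,0,0,0,0, 0,0,-1.6,0,0,0,0, 0,0,-1.6,0,0,0,0, 0,0,-1.6,0,0,0,0]'
```

```text
t: 7.4
eef_pos: [0.6197, 0.0389, 0.0655]
tool_rot: [0.001, 0.996, 0.086, -0.004]
contact_force: [-0.3, 0.8, 1.0]
gripper_width: 0.0
t: 7.82
eef_pos: [0.6192, 0.0394, 0.0489]
tool_rot: [0.001, 0.996, 0.086, -0.004]
contact_force: [-0.4, 0.1, -0.2]
gripper_width: -0.002
```

```bash
python3 -m handwheel '[0.1,-0.2,-0.4,0,0,0,0, 0.1,-0.2,-0.8,0,0,0,0, 0.1,-0.2,-0.8,0,0,0,0, 0.1,-0.2,-0.8,0,0,0,0]' | grep -E "eef|force"; for i in 1 2 3; do python3 -m handwheel '[0,0,-0.15,0,0,0,0, 0,0,-0.3,0,0,0,0, 0,0,-0.3,0,0,0,0, 0,0,-0.3,0,0,0,0]' | grep -E "eef|force"; done
```

```text
eef_pos: [0.62, 0.0372, 0.0405]
contact_force: [0.9, 0.2, 0.0]
eef_pos: [0.6203, 0.0373, 0.0378]
contact_force: [0.6, -0.3, 1.4]
eef_pos: [0.6204, 0.0373, 0.0348]
contact_force: [-1.1, 0.8, 2.5]
eef_pos: [0.6204, 0.0373, 0.0318]
contact_force: [-1.8, 0.2, 4.7]
```

```bash
for i in 1 2; do python3 -m handwheel '[0,0,-0.2,0,0,0,0, 0,0,-0.3,0,0,0,0, 0,0,-0.35,0,0,0,0, 0,0,-0.35,0,0,0,0]' | grep -E "eef|force"; done;  python3 - <<'E'
from h import *
for _ in range(3):
    read_camera("scene");o=get_obs();print(o['t'],o['eef_pos'],o['contact_force'])
E
```

```text
eef_pos: [0.6204, 0.0373, 0.0285]
contact_force: [-1.8, -0.6, 5.9]
eef_pos: [0.6204, 0.0373, 0.0254]
contact_force: [-1.5, -0.3, 7.4]
9.8667 [0.62043329 0.03727785 0.0254362 ] [-1.79083112 -0.04993908  8.56600414]
9.9167 [0.62044105 0.03727788 0.02545233] [-2.32889212 -0.88094626  7.99955326]
9.9667 [0.62041067 0.03728574 0.0254541 ] [-2.63093848 -0.53793954  7.21905276]
```

The middle pad takes about 7.8 N at the same depth, against 13.5 N for the left. Now the right pad.

```bash
python3 -m handwheel '[0,0,3,0,0,0,0, 0,0,4,0,0,0,0, 1.8,-10.4,4,0,0,0,0, 1.8,-10.4,4,0,0,0,0, 1.8,-10.4,4,0,0,0,0, 1.8,-10.4,4,0,0,0,0, 1.8,-10.4,4,0,0,0,0, 1.8,-10.4,4,0,0,0,0]'; python3 -m handwheel '[0,-0.1,-0.6,0,0,0,0, 0,-0.1,-1.2,0,0,0,0, 0,-0.1,-1.8,0,0,0,0, 0,-0.1,-2.3,0,0,0,0, 0,-0.1,-2.3,0,0,0,0]'
```

```text
t: 10.63
eef_pos: [0.6382, -0.0654, 0.0651]
tool_rot: [0.0, 0.996, 0.086, -0.004]
contact_force: [0.0, 0.8, -0.8]
gripper_width: -0.001
t: 11.05
eef_pos: [0.637, -0.0659, 0.0404]
tool_rot: [-0.0, 0.996, 0.087, -0.006]
contact_force: [0.0, 0.4, 1.0]
gripper_width: -0.005
```

```bash
for i in 1 2 3 4 5; do python3 -m handwheel '[0,0,-0.15,0,0,0,0, 0,0,-0.3,0,0,0,0, 0,0,-0.3,0,0,0,0, 0,0,-0.3,0,0,0,0]' | grep -E "eef|force"; done;  python3 - <<'E'
from h import *
for _ in range(3):
    im=read_camera("scene");o=get_obs();print(o['t'],o['eef_pos'],o['contact_force'])
cv2.imwrite("pics/s5.png",cv2.resize(im[120:290,260:430],None,fx=3.5,fy=3.5)[...,::-1])
E
```

```text
eef_pos: [0.6371, -0.0657, 0.0376]
contact_force: [-0.8, 0.1, 0.9]
eef_pos: [0.6373, -0.0657, 0.0347]
contact_force: [-0.4, 0.7, 2.2]
eef_pos: [0.6373, -0.0657, 0.0316]
contact_force: [-0.5, -0.4, 1.7]
eef_pos: [0.6373, -0.0657, 0.0286]
contact_force: [-0.2, 0.4, 3.3]
eef_pos: [0.6374, -0.0657, 0.0255]
contact_force: [-0.7, 0.6, 2.8]
12.7667 [ 0.63734953 -0.06569469  0.02559236] [-0.92266916  0.49991613  3.33037817]
12.8167 [ 0.63737215 -0.06569959  0.02562526] [0.22796453 0.16124498 3.19856408]
12.8667 [ 0.63733352 -0.06571954  0.02563441] [-0.60576018  0.01241593  2.4935643 ]
```

View pics/s5.png

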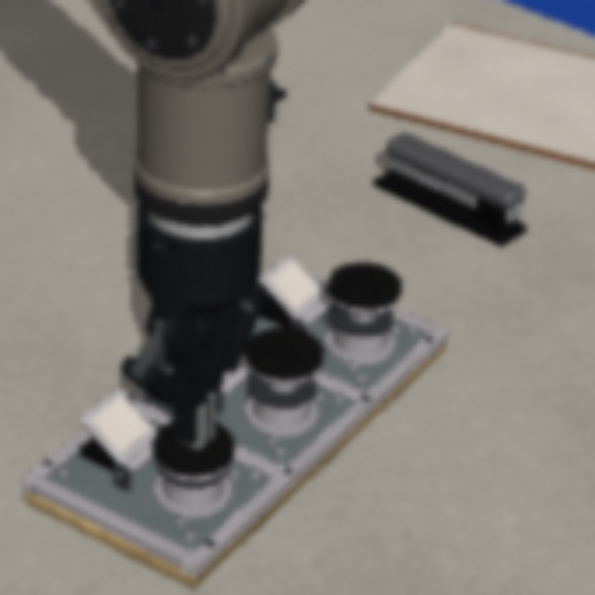

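The right pad gives only about 3 N at the same 14.5 mm depth, so the forces are 13.5, 7.8 and 3.0 N. The ratios match the description: right is softest. In the picture the tip is on the right pad at (198,435), the other pads have sprung back and all tags are up. Next I'll go over the right tag, 7 mm inside its edge, at about (0.568, -0.078).

```bash
python3 -m handwheel '[0,0,3,0,0,0,0, 0,0,4,0,0,0,0, -6.9,-1.2,4,0,0,0,0, -6.9,-1.2,4,0,0,0,0, -6.9,-1.2,4,0,0,0,0, -6.9,-1.2,4,0,0,0,0, -6.9,-1.2,4,0,0,0,0]'; python3 -m handwheel '[0,0,-1,0,0,0,0, 0,0,-2,0,0,0,0, 0,0,-2.6,0,0,0,0, 0,0,-2.6,0,0,0,0]'
python3 - <<'E'
from h import *
o=get_obs();im=read_camera("wrist");print(o['eef_pos'],o['contact_force'])
cv2.imwrite("pics/w3.png",im[60:,120:600,::-1])
E
```

```text
t: 13.45
eef_pos: [0.5692, -0.0778, 0.0659]
tool_rot: [-0.0, 0.996, 0.087, -0.005]
contact_force: [-0.6, 0.4, 0.1]
gripper_width: 0.0
t: 13.78
eef_pos: [0.5679, -0.0774, 0.0375]
tool_rot: [-0.001, 0.996, 0.087, -0.006]
contact_force: [-0.4, -0.2, -0.7]
gripper_width: 0.002
[ 0.56793985 -0.07735426  0.03747699] [-0.4376772  -0.23160999 -0.72391058]
```

View pics/w3.png

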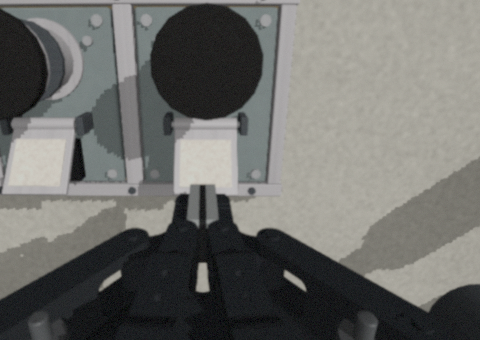

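The fingertips, at crop (203,188), are centred over the right tag's outer edge. Pressing down.

```bash
python3 -m handwheel '[0,0,-0.6,0,0,0,0, 0,0,-1.2,0,0,0,0, 0,0,-1.8,0,0,0,0, 0,0,-1.8,0,0,0,0]' | grep -E "eef|force"; python3 -m handwheel '[0,0,-0.4,0,0,0,0, 0,0,-0.8,0,0,0,0, 0,0,-1.2,0,0,0,0, 0,0,-1.2,0,0,0,0]'| grep -E "eef|force"; python3 -m handwheel '[0,0,-0.3,0,0,0,0, 0,0,-0.6,0,0,0,0, 0,0,-0.8,0,0,0,0, 0,0,-0.8,0,0,0,0]'
```

```text
eef_pos: [0.5674, -0.0775, 0.0189]
contact_force: [-0.1, 0.0, -0.1]
eef_pos: [0.567, -0.0774, 0.0061]
contact_force: [-0.2, 0.1, 0.4]
t: 14.83
eef_pos: [0.5667, -0.0774, -0.0023]
tool_rot: [-0.001, 0.996, 0.087, -0.008]
contact_force: [-1.3, 0.2, 0.5]
gripper_width: 0.007
```

```bash
for i in 1 2; do python3 -m handwheel '[0,0,-0.1,0,0,0,0, 0,0,-0.2,0,0,0,0, 0,0,-0.2,0,0,0,0]' | grep -E "eef|force"; done
python3 - <<'E'
from h import *
im=read_camera("wrist");cv2.imwrite("pics/w4.png",np.hstack([im[60:340,200:420],cv2.resize(read_camera("scene")[150:290,250:400],(300,280))])[...,::-1])
E
```

```text
eef_pos: [0.5669, -0.0774, -0.003]
contact_force: [-4.6, 0.2, 13.1]
eef_pos: [0.5669, -0.0775, -0.0032]
contact_force: [-7.1, 0.6, 18.0]
```

View pics/w4.png

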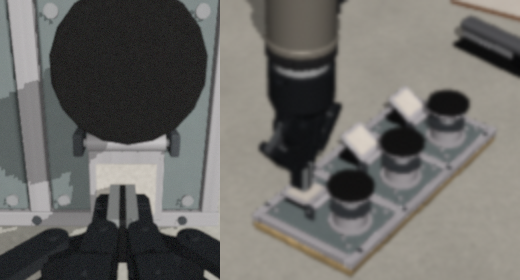

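Force has risen sharply at z = -0.003, so the tag is on its stop. It looks level, with the tip at its edge in the scene crop at (300,195). I'll raise straight up and away, then check.

```bash
python3 -m handwheel '[0,0,2,0,0,0,0, 0,0,6,0,0,0,0, 0,0,10,0,0,0,0, -4,0,14,0,0,0,0, -8,0,16,0,0,0,0, -8,0,16,0,0,0,0, -8,0,16,0,0,0,0, -8,0,16,0,0,0,0]'
python3 - <<'E'
from h import *
a=read_camera("scene")[150:290,250:400];b=read_camera("wrist")
cv2.imwrite("pics/f.png",np.hstack([cv2.resize(a,(429,400)),b[:,270:640]])[...,::-1])
E
```

```text
t: 16.1
eef_pos: [0.4872, -0.0779, 0.1577]
tool_rot: [0.001, 0.996, 0.087, -0.006]
contact_force: [0.9, 0.2, -0.1]
gripper_width: 0.004
```

View pics/f.png

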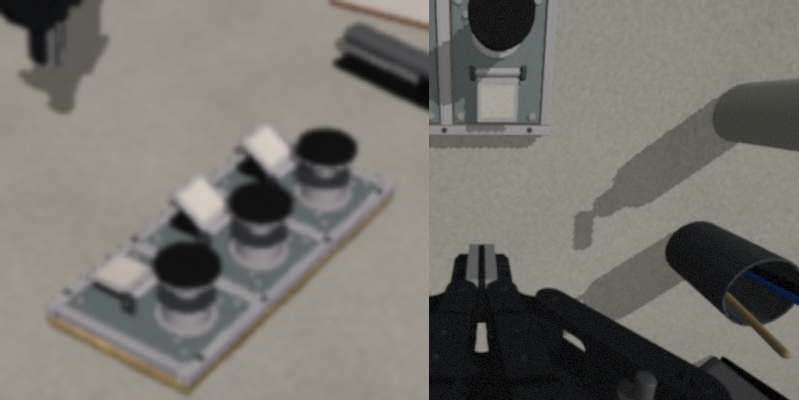

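The right tag lies flat at (122,270), and the middle tag (200,200) and left tag (265,150) are up. All three pads are up, the units are seated, and the robot is clear.

```bash
python3 -c "
from station import *
print(hand_in())"
```

```text
the job is handed in; nothing more can be done
None
```

I pressed the three pads in order, left to right, found the right one softest, and folded down only the right unit's tag. The job was handed in after about 16 s of the 48 s allowed.

| Pad | Force at about 14.5 of 16 mm depth |
|---|---|
| Left | 13.5 N |
| Middle | 7.8 N |
| Right | 3.0 N |

- **Softest pad:** the ratios, about 1.7 and 2.6, roughly fit the 1.8 and 2 given. The second is on the high side, because the right pad's reading carries up to 1 N of noise.
- **Tag:** I pressed it to its stop, where the force rose to 18 N. The last pictures show it flat, with the other two tags up, the pads sprung back and the units seated. The stapler and pen cup look undisturbed; the bottle is only partly in that view. The robot is clear of everything.
- **Disagreement:** the fingertips sit about 40 mm behind the reported TCP, seen in both the scene and wrist cameras. I therefore took the contact height from the force reading, and the depths are measured from that contact point.

I viewed 11 pictures, one over the budget of 10.

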